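# Rank the microscope objectives on their storage rail

### The job

Put the four chrome microscope objectives away on the storage rail, one upright in the middle of each black pad, in order of height: the shortest on the pad next to the black knob, rising to the tallest at the far end. Leave the black eyepiece where it stands.

Things in the scene. Friction and masses are not known exactly. Their poses are not given: they have to be found in the camera images.
- lens_a_center (a point): centre (half-way up, on the axis) of the shortest objective: an upright chrome round barrel 40 mm in diameter and 44 mm tall in all, standing loose on the bench; the straight barrel ends 36 mm above its foot and narrows above that to a 36 mm wide blunt nose with a glass front lens on top. z axis up along its axis; about 0.16 kg
- lens_b_center (a point): centre (half-way up, on the axis) of the second shortest objective: an upright chrome round barrel 40 mm in diameter and 58 mm tall in all, standing loose on the bench; the straight barrel ends 44 mm above its foot and narrows above that to a 29 mm wide nose with a glass front lens on top. z axis up along its axis; about 0.19 kg
- lens_c_center (a point): centre (half-way up, on the axis) of the second tallest objective: an upright chrome round barrel 40 mm in diameter and 72 mm tall in all, standing loose on the bench; the straight barrel ends 52 mm above its foot and narrows above that to a 22 mm wide tapered nose with a glass front lens on top. z axis up along its axis; about 0.22 kg
- lens_d_center (a point): centre (half-way up, on the axis) of the tallest objective: an upright chrome round barrel 40 mm in diameter and 86 mm tall in all, standing loose on the bench; the straight barrel ends 58 mm above its foot and narrows above that to a 15 mm wide, most strongly tapered nose with a glass front lens on top. z axis up along its axis; about 0.25 kg
- pad1_top (a point): centre of the top face of pad 1, an outermost pad: flat black rubber disc 56 mm across, fixed on the aluminium storage rail (bar 420 mm long, 72 mm wide, 12 mm thick, fixed to the bench, lying beyond the objectives, roughly left to right, turned up to 15 degrees). The four pads lie in a straight line 75 mm apart, in the order 1, 2, 3, 4, their tops 15 mm above the bench; y axis along the rail, x axis across it, z up
- pad2_top (a point): centre of the top face of pad 2, next to pad1: flat black rubber disc 56 mm across, fixed on the aluminium storage rail (bar 420 mm long, 72 mm wide, 12 mm thick, fixed to the bench, lying beyond the objectives, roughly left to right, turned up to 15 degrees). The four pads lie in a straight line 75 mm apart, in the order 1, 2, 3, 4, their tops 15 mm above the bench; y axis along the rail, x axis across it, z up
- pad3_top (a point): centre of the top face of pad 3, next to pad4: flat black rubber disc 56 mm across, fixed on the aluminium storage rail (bar 420 mm long, 72 mm wide, 12 mm thick, fixed to the bench, lying beyond the objectives, roughly left to right, turned up to 15 degrees). The four pads lie in a straight line 75 mm apart, in the order 1, 2, 3, 4, their tops 15 mm above the bench; y axis along the rail, x axis across it, z up
- pad4_top (a point): centre of the top face of pad 4, the outermost pad at the other end: flat black rubber disc 56 mm across, fixed on the aluminium storage rail (bar 420 mm long, 72 mm wide, 12 mm thick, fixed to the bench, lying beyond the objectives, roughly left to right, turned up to 15 degrees). The four pads lie in a straight line 75 mm apart, in the order 1, 2, 3, 4, their tops 15 mm above the bench; y axis along the rail, x axis across it, z up
- knob_top (a point): top centre of the black round knob (30 mm across, its top 44 mm above the bench) fixed on one end of the rail, 75 mm beyond the nearest pad: beyond pad1 or beyond pad4, differing from start to start; the other end has only a flat screw head
- eyepiece_center (a point): centre of the black eyepiece, 42 mm across and 46 mm tall, standing loose among the objectives; not one of the set and not to be moved. Thin tweezers and small white caps (all under 8 mm high) also lie about on the bench near these things
There are look-alikes about, which are no part of the job. What is shaped like the part that bears lens_c_center but blue or orange is not meant.

How it is judged:
By the outcome, as a careful person would: the job done as asked, in the order asked, and still so for the second after the job is handed in, with the robot touching nothing.
It also fails if it takes over 102 s, if anything falls off the work surface, if the arm or the gripper's body presses on something with over 40 N, if the wrist force passes 120 N, or if a joint passes its speed limit or range.

### The arm

A 7-joint arm with a two-finger parallel gripper is mounted at the origin on the work surface. World frame = base frame: x ahead of the robot, y to its left, z up, the work surface at z = 0. Lengths are in m, angles in rad, forces in N, time in s.
With the tool pointing down it reaches from about 0.4 to 0.875 m from the base axis. Payload 6.5 kg.
Tool frame: the origin (TCP) lies on the centre line of the jaws, within the pads' length; the fingertips stand 25 mm ahead of it and the grasp point (between the pads) lies 6 mm ahead of it; z points along the fingers, y is the line along which they close (so a half turn about z gives the same grasp; the last joint's range is limited). The gripper opens to 88 mm and grips with 3 to 60 N. Pads are 18 mm wide; open, the fingers measure 123 mm over their backs; the gripper's body (75 mm by 187 mm) begins 45 mm behind the grasp point.
Start: joints at [1.252, 0.536, -0.004, 1.538, 0.003, 1.067, -0.071], TCP at [0.163, -0.629, 0.264] pointing down, gripper open.
Joint ranges: [-2.7, 2.7], [-0.37, 2.16], [-1.27, 1.26], [0.24, 2.4], [-1.31, 4.45], [0.19, 1.91], [-2.76, 2.76]. Speed limits (rad/s): [2.39, 2.39, 3.14, 3.14, 3.14, 3.14, 3.14].

### API

Orientations are given as [roll, pitch, yaw] about the fixed x, y, z axes, in that order (R = Rz(yaw) Ry(pitch) Rx(roll)).
In Python, from workcell import ctrl gives the robot as it stands.
- The arm moves only by the tool move_arm, never from a script. Its argument "steps" is a list of rows, each an object of numbers: "dx", "dy", "dz": the shift along the world's x, y, z in m; "ax", "ay", "az": the turn, a rotation vector about the world's x, y, z in rad; "hand": the finger opening in m, from 0 to 0.0881. A call has 1 to 8 rows; each row is the pose to reach, as a shift and turn from the pose commanded when the call began; what a row does not reach only later rows make up. A row lasts 1/12 s, in which the tool goes at most 41.7 mm and 7.16 degrees, less where a joint would pass 70% of its speed; a pose out of reach is approached as far as the arm can. A call with a gripper value outside its range is refused whole. The fingers move at their own pace and stop on an object; the grip force is fixed at half the most. Time passes only in rows, so rows that repeat a pose let the fingers close. It gives the time, the measured TCP pose, the force, the opening and the grip force at its end, in the units of the state.
- ctrl.get_state(): the state, without advancing time (a new reading comes with each control period).
- ctrl.get_image(name): name is "scene" or "top"; returns a dict with "img" (480x640x3 uint8, red, green, blue), "fx", "fy", "cx", "cy" (pixels), "camera_from_world" (4x4, takes a point from world to camera coordinates). Camera axes: x right, y down, z forward; pixel columns grow to the right and rows downward; lengths in m; the calibration is good to about 2 mm. A picture is of the moment at which its call begins. There is no depth.
- ctrl.close_job(): hands the job in; it is judged then, once.
The state is a dict: "clock": time; "q": joint angles; "qvel": joint speeds; "effort": joint torques, N m; "tcp_pos": TCP position; "tcp_rot": TCP orientation; "force": force on the tool from outside, world axes, zero at the start; "wrist_torque": the same for the moment, N m; "gripper_width": finger opening in m; "finger_force": force on a finger pad.
Only numpy, scipy, OpenCV 4.12 (cv2) and the standard library are available. Lean on these libraries where they do the work, as an engineer would, in place of code of your own. Each camera call takes 0.05 s, during which the arm holds its last target. There are 200 camera calls.

## Working session

There is one attempt and no reset: what is moved stays moved. The work goes in short steps, Python scripts to look and compute and a tool call to move; the robot and the scene stay as the last step left them, time stands still between calls to the robot, and variables do not carry over. Pictures are saved under pics/ and viewed, at most 14 in all, crops included, and the job is handed in when it is done.

Besides the shell and the picture viewer there is one more tool, called after ">>>" as a command line: name --argument value ..., lists and objects as JSON in quotes. move_arm: Moves the arm, as the interface text tells. Its arguments: {"type":"object","properties":{"steps":{"type":"array"}},"required":["steps"]}

```bash
mkdir -p pics
python3 - <<'E'
from workcell import ctrl
import cv2,numpy as np,pickle
for n in("top","scene"):
    d=ctrl.get_image(n);cv2.imwrite(f"pics/{n}0.png",d["img"][:,:,::-1]);pickle.dump(d,open(n+"0.pkl","wb"))
    print(n,d["fx"],d["fy"],d["cx"],d["cy"],np.round(d["camera_from_world"],3).tolist())
s=ctrl.get_state();print({k:np.round(v,3).tolist() for k,v in s.items()})
E
```

```text
top 458.8590431874159 458.8590431874159 318.85953753485455 242.42576642943294 [[-0.005, -1.0, -0.025, 0.002], [-0.984, 0.009, -0.179, 0.569], [0.179, 0.024, -0.984, 0.964], [0.0, 0.0, 0.0, 1.0]]
scene 445.03906953567196 445.03906953567196 316.7950585762285 240.60104992591462 [[-0.528, 0.849, 0.02, 0.298], [0.574, 0.374, -0.728, -0.261], [-0.626, -0.373, -0.685, 1.22], [0.0, 0.0, 0.0, 1.0]]
{'clock': 0.1, 'q': [1.252, 0.537, -0.004, 1.539, 0.003, 1.067, -0.071], 'qvel': [0.002, -0.001, -0.001, -0.003, 0.001, 0.001, -0.0], 'effort': [0.003, -57.208, 0.994, -25.223, -0.056, 0.013, 0.0], 'tcp_pos': [0.162, -0.629, 0.263], 'tcp_rot': [-3.14, 0.0, 0.253], 'force': [-0.108, 0.161, -0.145], 'wrist_torque': [0.004, 0.042, -0.0], 'finger_force': 0.0, 'gripper_width': 0.088}
```

View pics/top0.png

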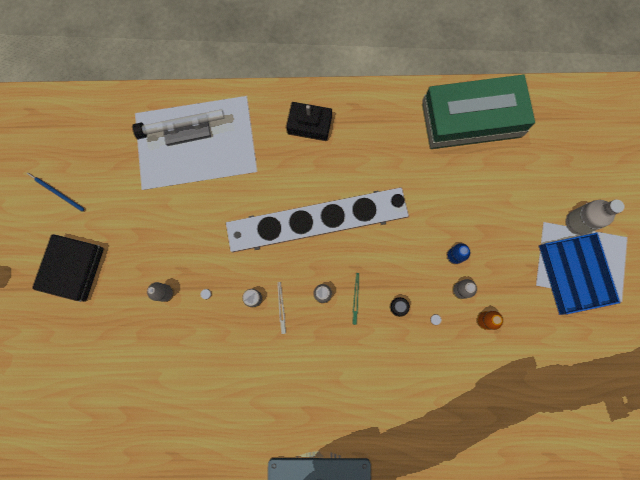

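View pics/scene0.png

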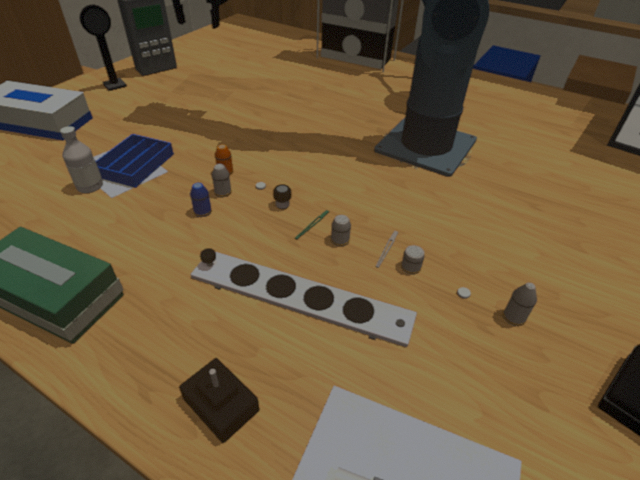

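The top view shows the rail with its knob at the right end (398,201) and pads at (364,210), (332,215), (301,222) and (269,228). The objectives look like d (158,292), a (252,298), b (322,293) and c (465,289), with the eyepiece at (400,306). I'll enlarge both views to get precise pixels.

```bash
cat > h.py <<'E'
import numpy as np,pickle,cv2
def ray(d,u,v,z):
    M=np.array(d["camera_from_world"]);R,t=M[:3,:3],M[:3,3]
    c=-R.T@t;r=R.T@np.array([(u-d["cx"])/d["fx"],(v-d["cy"])/d["fy"],1]);return c+r*(z-c[2])/r[2]
def proj(d,p):
    p=np.array(d["camera_from_world"])@np.append(p,1);return p[0]/p[2]*d["fx"]+d["cx"],p[1]/p[2]*d["fy"]+d["cy"]
E
python3 - <<'E'
from h import *
t=pickle.load(open("top0.pkl","rb"));s=pickle.load(open("scene0.pkl","rb"))
def crop(d,u,v,w=22,k=4):
    return cv2.resize(d["img"][v-w:v+w,u-w:u+w,::-1],None,fx=k,fy=k,interpolation=cv2.INTER_CUBIC)
T=[crop(t,*p) for p in[(158,292),(252,298),(322,293),(465,289)]]
S=[crop(s,*p) for p in[(520,303),(413,260),(341,230),(222,180)]]
cv2.imwrite("pics/crops.png",np.vstack([np.hstack(T),np.hstack(S)]))
# pads
g=cv2.cvtColor(t["img"],cv2.COLOR_RGB2GRAY)
m=(g<60).astype(np.uint8);m[:185]=0;m[245:]=0;m[:,:225]=0;m[:,412:]=0
n,l,st,c=cv2.connectedComponentsWithStats(m)
for i in range(1,n):
    if st[i,4]>60: print("T",np.round(c[i],1),st[i],np.round(ray(t,*c[i],.015),4))
g=cv2.cvtColor(s["img"],cv2.COLOR_RGB2GRAY)
m=(g<60).astype(np.uint8);m[:245]=0;m[345:]=0;m[:,:190]=0;m[:,416:]=0
n,l,st,c=cv2.connectedComponentsWithStats(m)
for i in range(1,n):
    if st[i,4]>60: print("S",np.round(c[i],1),st[i],np.round(ray(s,*c[i],.015),4))
E
```

```text
T [397.4 200.1] [392 194  12  13 126] [ 0.6744 -0.1842  0.015 ]
T [364.1 209.1] [353 198  23  23 417] [ 0.6536 -0.1066  0.015 ]
T [332.5 215.3] [321 204  23  23 410] [ 0.6396 -0.0332  0.015 ]
T [300.7 221.8] [290 211  23  23 415] [0.6251 0.0404 0.015 ]
T [269. 228.] [258 217  23  23 421] [0.6109 0.1137 0.015 ]
S [207.6 256.2] [201 249  14  17 189] [ 0.6551 -0.1964  0.015 ]
S [408.  264.6] [401 253  15  21 204] [0.4609 0.1444 0.015 ]
S [244.2 274.7] [230 264  29  22 473] [ 0.6546 -0.1057  0.015 ]
S [280.5 285.9] [267 275  28  23 509] [ 0.6403 -0.0323  0.015 ]
S [318.4 297.8] [304 286  30  24 545] [0.6262 0.0412 0.015 ]
S [358.1 310.1] [343 298  31  25 588] [0.6119 0.1146 0.015 ]
```

View pics/crops.png

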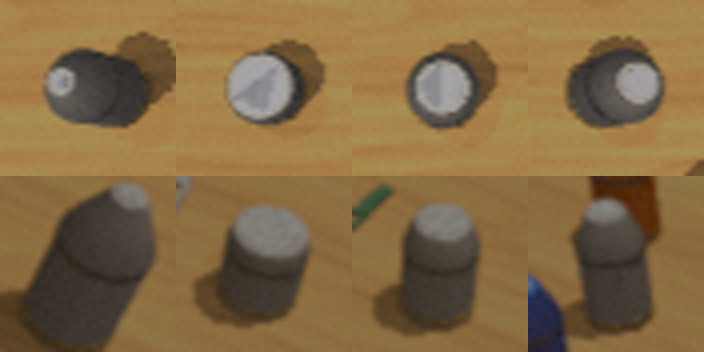

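The crops confirm which is which: d, a, b and c from left to right, by nose width. Next I'll locate the bright nose tops at their known heights in both views.

Run:
```python
from h import *
t=pickle.load(open("top0.pkl","rb"));s=pickle.load(open("scene0.pkl","rb"))
P=dict(d=(151,290,524,284,.086),a=(251,298,414,250,.044),b=(323,293,341,221,.058),c=(470,288,219,165,.072))
for k,(u,v,u2,v2,z) in P.items():
    for d,x,y,th in((t,u,v,125),(s,u2,v2,105)):
        g=cv2.cvtColor(d["img"],cv2.COLOR_RGB2HSV)
        g2=((d["img"].min(2)>th)&(g[:,:,1]<70)).astype(np.uint8)
        n,l,st,c=cv2.connectedComponentsWithStats(g2)
        b=[i for i in range(1,n) if np.hypot(*(c[i]-(x,y)))<5 and st[i,4]>8]
        for i in b: print(k,np.round(c[i],1),st[i],np.round(ray(d,*c[i],z),4))
        print('  ',k,np.round(ray(d,x,y,z),4))
```

```text
d [150.4 289.8] [148 287   6   7  33] [0.4644 0.3538 0.086 ]
   d [0.4641 0.3526 0.086 ]
   d [0.4659 0.343  0.086 ]
a [250.2 297.1] [243 290  16  16 194] [0.4504 0.1488 0.044 ]
   a [0.4485 0.1471 0.044 ]
a [414.6 251. ] [406 246  18  11 149] [0.4489 0.1477 0.044 ]
   a [0.4469 0.1457 0.044 ]
b [321.9 292.5] [316 287  13  12 130] [ 0.4585 -0.0085  0.058 ]
   b [ 0.4574 -0.0108  0.058 ]
b [341.6 218.8] [336 215  12   9  81] [ 0.4577 -0.0092  0.058 ]
   b [ 0.4642 -0.0068  0.058 ]
c [470.1 287.4] [466 283   9  10  74] [ 0.4663 -0.3217  0.072 ]
   c [ 0.465  -0.3215  0.072 ]
c [218.7 166.1] [215 164   8   5  29] [ 0.4653 -0.3232  0.072 ]
   c [ 0.4615 -0.3255  0.072 ]
```

>>> move_arm --steps '[{"dx":0.303,"dy":0.3065,"dz":-0.06},{"dx":0.303,"dy":0.3065,"dz":-0.06},{"dx":0.303,"dy":0.3065,"dz":-0.06},{"dx":0.303,"dy":0.3065,"dz":-0.06},{"dx":0.303,"dy":0.3065,"dz":-0.06},{"dx":0.303,"dy":0.3065,"dz":-0.06},{"dx":0.303,"dy":0.3065,"dz":-0.06},{"dx":0.303,"dy":0.3065,"dz":-0.06}]'

```text
invalid input
```

>>> move_arm --steps '[{"dx":0.303,"dy":0.3065,"dz":-0.06,"ax":0,"ay":0,"az":0,"hand":0.088},{"dx":0.303,"dy":0.3065,"dz":-0.06,"ax":0,"ay":0,"az":0,"hand":0.088},{"dx":0.303,"dy":0.3065,"dz":-0.06,"ax":0,"ay":0,"az":0,"hand":0.088},{"dx":0.303,"dy":0.3065,"dz":-0.06,"ax":0,"ay":0,"az":0,"hand":0.088},{"dx":0.303,"dy":0.3065,"dz":-0.06,"ax":0,"ay":0,"az":0,"hand":0.088},{"dx":0.303,"dy":0.3065,"dz":-0.06,"ax":0,"ay":0,"az":0,"hand":0.088},{"dx":0.303,"dy":0.3065,"dz":-0.06,"ax":0,"ay":0,"az":0,"hand":0.088},{"dx":0.303,"dy":0.3065,"dz":-0.06,"ax":0,"ay":0,"az":0,"hand":0.088}]'

```text
clock: 0.77
tcp_pos: [0.3956, -0.3928, 0.2174]
tcp_rot: [-3.141, 0.0, 0.253]
force: [0.3, -1.0, 0.0]
gripper_width: 0.0883
finger_force: 0.0
```

>>> move_arm --steps '[{"dx":0.065,"dy":0.065,"dz":-0.03,"ax":0,"ay":0,"az":0,"hand":0.08},{"dx":0.065,"dy":0.065,"dz":-0.03,"ax":0,"ay":0,"az":0,"hand":0.08},{"dx":0.065,"dy":0.065,"dz":-0.03,"ax":0,"ay":0,"az":0,"hand":0.08},{"dx":0.065,"dy":0.065,"dz":-0.03,"ax":0,"ay":0,"az":0,"hand":0.08},{"dx":0.065,"dy":0.065,"dz":-0.03,"ax":0,"ay":0,"az":0,"hand":0.08},{"dx":0.065,"dy":0.065,"dz":-0.03,"ax":0,"ay":0,"az":0,"hand":0.08}]'

```text
clock: 1.27
tcp_pos: [0.4584, -0.3312, 0.1879]
tcp_rot: [3.141, 0.001, 0.251]
force: [0.7, 0.3, -0.1]
gripper_width: 0.0799
finger_force: 0.0
```

>>> move_arm --steps '[{"dx":0.0076,"dy":0.0087,"dz":-0.03,"ax":0,"ay":0,"az":0,"hand":0.08},{"dx":0.0076,"dy":0.0087,"dz":-0.06,"ax":0,"ay":0,"az":0,"hand":0.08},{"dx":0.0076,"dy":0.0087,"dz":-0.083,"ax":0,"ay":0,"az":0,"hand":0.08},{"dx":0.0076,"dy":0.0087,"dz":-0.083,"ax":0,"ay":0,"az":0,"hand":0.08},{"dx":0.0076,"dy":0.0087,"dz":-0.083,"ax":0,"ay":0,"az":0,"hand":0.08}]'

```text
clock: 1.68
tcp_pos: [0.4657, -0.3222, 0.1045]
tcp_rot: [-3.141, 0.002, 0.25]
force: [-1.1, 0.0, 0.0]
gripper_width: 0.0805
finger_force: 0.0
```

Run:
```python
from workcell import ctrl
import cv2,numpy as np
a=ctrl.get_image("top")["img"][230:350,400:540,::-1];b=ctrl.get_image("scene")["img"][110:230,150:290,::-1]
cv2.imwrite("pics/c1.png",cv2.resize(np.hstack([a,b]),None,fx=2.8,fy=2.8,interpolation=cv2.INTER_CUBIC))
print(ctrl.get_state()["tcp_pos"])
```

```text
[ 0.46754309 -0.32254726  0.1064279 ]
```

View pics/c1.png

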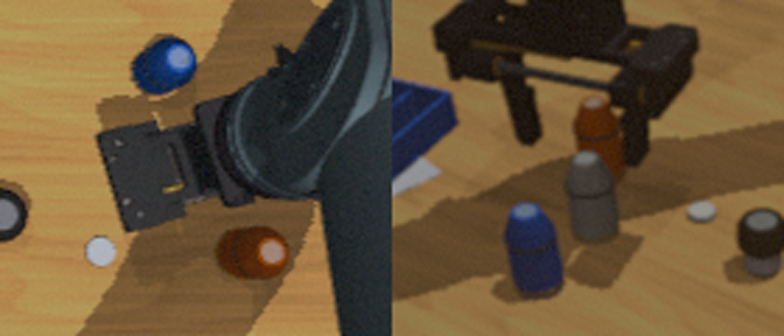

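The fingers straddle c (590,195 in the crop) and clear both the blue and orange look-alikes. I'll descend and grip.

>>> move_arm --steps '[{"dx":0,"dy":0,"dz":-0.03,"ax":0,"ay":0,"az":0,"hand":0.08},{"dx":0,"dy":0,"dz":-0.05,"ax":0,"ay":0,"az":0,"hand":0.08},{"dx":0,"dy":0,"dz":-0.061,"ax":0,"ay":0,"az":0,"hand":0.08},{"dx":0,"dy":0,"dz":-0.061,"ax":0,"ay":0,"az":0,"hand":0.08},{"dx":0,"dy":0,"dz":-0.061,"ax":0,"ay":0,"az":0,"hand":0.05},{"dx":0,"dy":0,"dz":-0.061,"ax":0,"ay":0,"az":0,"hand":0.03},{"dx":0,"dy":0,"dz":-0.061,"ax":0,"ay":0,"az":0,"hand":0.03},{"dx":0,"dy":0,"dz":-0.061,"ax":0,"ay":0,"az":0,"hand":0.03}]'

```text
clock: 2.45
tcp_pos: [0.468, -0.3213, 0.0449]
tcp_rot: [3.14, -0.001, 0.253]
force: [1.0, -0.8, -0.1]
gripper_width: 0.0555
finger_force: 0.0
```

>>> move_arm --steps '[{"dx":0,"dy":0,"dz":0,"ax":0,"ay":0,"az":0,"hand":0.03},{"dx":0,"dy":0,"dz":0,"ax":0,"ay":0,"az":0,"hand":0.03},{"dx":0,"dy":0,"dz":0,"ax":0,"ay":0,"az":0,"hand":0.03}]'

```text
clock: 2.7
tcp_pos: [0.4676, -0.3212, 0.0442]
tcp_rot: [3.141, -0.001, 0.253]
force: [-0.0, -0.6, 3.0]
gripper_width: 0.0392
finger_force: 30.0
```

>>> move_arm --steps '[{"dx":0,"dy":0,"dz":0.03,"ax":0,"ay":0,"az":0,"hand":0.03},{"dx":0,"dy":0,"dz":0.07,"ax":0,"ay":0,"az":0,"hand":0.03},{"dx":0,"dy":0,"dz":0.11,"ax":0,"ay":0,"az":0,"hand":0.03},{"dx":0.01,"dy":0.03,"dz":0.12,"ax":0,"ay":0,"az":0.1,"hand":0.03},{"dx":0.025,"dy":0.06,"dz":0.12,"ax":0,"ay":0,"az":0.2,"hand":0.03},{"dx":0.04,"dy":0.09,"dz":0.12,"ax":0,"ay":0,"az":0.32,"hand":0.03},{"dx":0.055,"dy":0.125,"dz":0.12,"ax":0,"ay":0,"az":0.44,"hand":0.03},{"dx":0.07,"dy":0.16,"dz":0.12,"ax":0,"ay":0,"az":0.56,"hand":0.03}]'

```text
clock: 3.37
tcp_pos: [0.5373, -0.1596, 0.1638]
tcp_rot: [-3.141, 0.0, 0.818]
force: [0.5, -0.2, -2.4]
gripper_width: 0.0389
finger_force: 30.0
```

>>> move_arm --steps '[{"dx":0.01,"dy":0.03,"dz":0,"ax":0,"ay":0,"az":0.12,"hand":0.03},{"dx":0.025,"dy":0.06,"dz":0,"ax":0,"ay":0,"az":0.24,"hand":0.03},{"dx":0.04,"dy":0.09,"dz":0,"ax":0,"ay":0,"az":0.36,"hand":0.03},{"dx":0.055,"dy":0.12,"dz":0,"ax":0,"ay":0,"az":0.48,"hand":0.03},{"dx":0.07,"dy":0.15,"dz":0,"ax":0,"ay":0,"az":0.6,"hand":0.03},{"dx":0.08,"dy":0.18,"dz":0,"ax":0,"ay":0,"az":0.72,"hand":0.03},{"dx":0.085,"dy":0.2,"dz":0,"ax":0,"ay":0,"az":0.84,"hand":0.03},{"dx":0.088,"dy":0.202,"dz":0,"ax":0,"ay":0,"az":0.95,"hand":0.03}]'

```text
clock: 4.03
tcp_pos: [0.6251, 0.0479, 0.1637]
tcp_rot: [3.141, -0.004, 1.776]
force: [-0.6, 1.0, -1.2]
gripper_width: 0.0393
finger_force: 30.0
```

>>> move_arm --steps '[{"dx":0,"dy":0,"dz":0,"ax":0,"ay":0,"az":0,"hand":0.03},{"dx":0,"dy":0,"dz":0,"ax":0,"ay":0,"az":0,"hand":0.03}]'

```text
clock: 4.2
tcp_pos: [0.6248, 0.0405, 0.1631]
tcp_rot: [-3.14, 0.0, 1.759]
force: [0.6, -0.9, -2.1]
gripper_width: 0.039
finger_force: 30.0
```

>>> move_arm --steps '[{"dx":0.001,"dy":0,"dz":-0.04,"ax":0,"ay":0,"az":0,"hand":0.03},{"dx":0.001,"dy":0,"dz":-0.075,"ax":0,"ay":0,"az":0,"hand":0.03},{"dx":0.001,"dy":0,"dz":-0.095,"ax":0,"ay":0,"az":0,"hand":0.03},{"dx":0.001,"dy":0,"dz":-0.1,"ax":0,"ay":0,"az":0,"hand":0.03},{"dx":0.001,"dy":0,"dz":-0.1,"ax":0,"ay":0,"az":0,"hand":0.03},{"dx":0.001,"dy":0,"dz":-0.1,"ax":0,"ay":0,"az":0,"hand":0.03}]'

```text
clock: 4.7
tcp_pos: [0.6269, 0.0405, 0.0648]
tcp_rot: [3.14, 0.001, 1.761]
force: [-0.2, 0.0, -1.5]
gripper_width: 0.039
finger_force: 30.0
```

Run:
```python
from workcell import ctrl
import cv2,numpy as np
a=ctrl.get_image("top")["img"][170:270,220:420,::-1];b=ctrl.get_image("scene")["img"][230:350,190:420,::-1]
a=cv2.resize(a,(600,300));b=cv2.resize(b,None,fx=2.6,fy=2.5);b=cv2.resize(b,(600,300))
cv2.imwrite("pics/c2.png",np.vstack([a,b]))
s=ctrl.get_state();print(s["tcp_pos"],s["tcp_rot"],s["force"])
```

```text
[0.62766458 0.0409832  0.06573083] [3.13844438e+00 4.97531165e-04 1.76142989e+00] [-0.29204383 -0.10395165 -1.54065535]
```

View pics/c2.png

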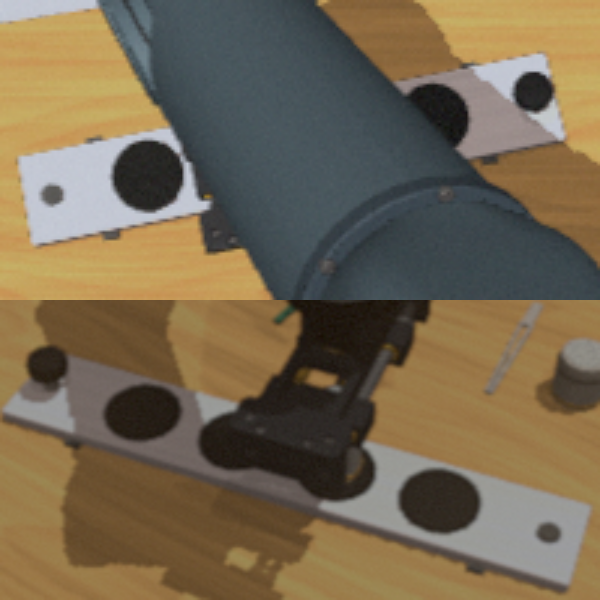

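The lens is over the third pad from the knob, right above its centre as far as can be seen. I'll lower it gently and release.

>>> move_arm --steps '[{"dx":-0.001,"dy":0,"dz":-0.003,"ax":0,"ay":0,"az":0,"hand":0.03},{"dx":-0.001,"dy":0,"dz":-0.0055,"ax":0,"ay":0,"az":0,"hand":0.03},{"dx":-0.001,"dy":0,"dz":-0.0055,"ax":0,"ay":0,"az":0,"hand":0.03},{"dx":-0.001,"dy":0,"dz":-0.0055,"ax":0,"ay":0,"az":0,"hand":0.03}]'

```text
clock: 5.13
tcp_pos: [0.626, 0.0411, 0.0592]
tcp_rot: [3.14, 0.0, 1.763]
force: [-0.5, -0.7, 5.4]
gripper_width: 0.0393
finger_force: 30.0
```

>>> move_arm --steps '[{"dx":0,"dy":0,"dz":0,"ax":0,"ay":0,"az":0,"hand":0.045},{"dx":0,"dy":0,"dz":0,"ax":0,"ay":0,"az":0,"hand":0.065},{"dx":0,"dy":0,"dz":0,"ax":0,"ay":0,"az":0,"hand":0.075},{"dx":0,"dy":0,"dz":0,"ax":0,"ay":0,"az":0,"hand":0.075},{"dx":0,"dy":0,"dz":0.03,"ax":0,"ay":0,"az":0,"hand":0.075},{"dx":0,"dy":0,"dz":0.07,"ax":0,"ay":0,"az":0,"hand":0.075},{"dx":0,"dy":0,"dz":0.11,"ax":0,"ay":0,"az":0,"hand":0.075},{"dx":0,"dy":0,"dz":0.13,"ax":0,"ay":0,"az":0,"hand":0.075}]'

```text
clock: 5.8
tcp_pos: [0.627, 0.0418, 0.1928]
tcp_rot: [3.136, 0.0, 1.763]
force: [1.4, 0.5, -0.2]
gripper_width: 0.075
finger_force: 0.0
```

>>> move_arm --steps '[{"dx":-0.162,"dy":0.313,"dz":-0.01,"ax":0,"ay":0,"az":0,"hand":0.08},{"dx":-0.162,"dy":0.313,"dz":-0.01,"ax":0,"ay":0,"az":0,"hand":0.08},{"dx":-0.162,"dy":0.313,"dz":-0.01,"ax":0,"ay":0,"az":0,"hand":0.08},{"dx":-0.162,"dy":0.313,"dz":-0.01,"ax":0,"ay":0,"az":0,"hand":0.08},{"dx":-0.162,"dy":0.313,"dz":-0.01,"ax":0,"ay":0,"az":0,"hand":0.08},{"dx":-0.162,"dy":0.313,"dz":-0.01,"ax":0,"ay":0,"az":0,"hand":0.08},{"dx":-0.162,"dy":0.313,"dz":-0.01,"ax":0,"ay":0,"az":0,"hand":0.08},{"dx":-0.162,"dy":0.313,"dz":-0.01,"ax":0,"ay":0,"az":0,"hand":0.08}]'

```text
clock: 6.47
tcp_pos: [0.4709, 0.3386, 0.1787]
tcp_rot: [3.142, 0.0, 1.763]
force: [1.4, 0.1, -0.3]
gripper_width: 0.0799
finger_force: 0.0
```

>>> move_arm --steps '[{"dx":0,"dy":0,"dz":0,"ax":0,"ay":0,"az":0,"hand":0.08},{"dx":0,"dy":0,"dz":0,"ax":0,"ay":0,"az":0,"hand":0.08}]'

```text
clock: 6.63
tcp_pos: [0.4699, 0.34, 0.1788]
tcp_rot: [-3.141, -0.001, 1.769]
force: [1.1, -0.4, 0.6]
gripper_width: 0.08
finger_force: 0.0
```

```bash
cat > chk.py <<'E'
from workcell import ctrl
from h import *
import sys
# usage: chk.py out name:x,y,top ...
T=ctrl.get_image("top");S=ctrl.get_image("scene")
for a in sys.argv[2:]:
    x,y,z,th=map(float,a.split(","))
    for nm,d,f in(("T",T,1.1),("S",S,.8)):
        u,v=proj(d,(x,y,z));hs=cv2.cvtColor(d["img"],cv2.COLOR_RGB2HSV)
        m=((d["img"].min(2)>th*f)&(hs[:,:,1]<70)).astype(np.uint8)
        n,l,st,c=cv2.connectedComponentsWithStats(m)
        for i in range(1,n):
            if np.hypot(*(c[i]-(u,v)))<6 and 5<st[i,4]<400: print(nm,a,st[i],np.round(ray(d,*c[i],z),4))
def cr(d,b):
    x0,y0,x1,y1=b;return cv2.resize(d["img"][y0:y1,x0:x1,::-1],(640,290))
cv2.imwrite("pics/"+sys.argv[1]+".png",np.vstack([cr(T,(130,185,430,325)),cr(S,(190,200,560,360))]))
s=ctrl.get_state();print(np.round(s["tcp_pos"],4),np.round(s["tcp_rot"],3))
E
python3 chk.py d1 .6257,.041,.087,110 .4644,.354,.086,110
```

```text
T .6257,.041,.087,110 [294 209  10  10  79] [0.6271 0.0399 0.087 ]
S .6257,.041,.087,110 [312 266  14  10 102] [0.627  0.0398 0.087 ]
T .4644,.354,.086,110 [147 287   8   7  41] [0.4639 0.3532 0.086 ]
S .4644,.354,.086,110 [526 283   9   6  44] [0.4635 0.3523 0.086 ]
[0.4726 0.3361 0.1785] [-3.141e+00  1.000e-03  1.762e+00]
```

View pics/d1.png

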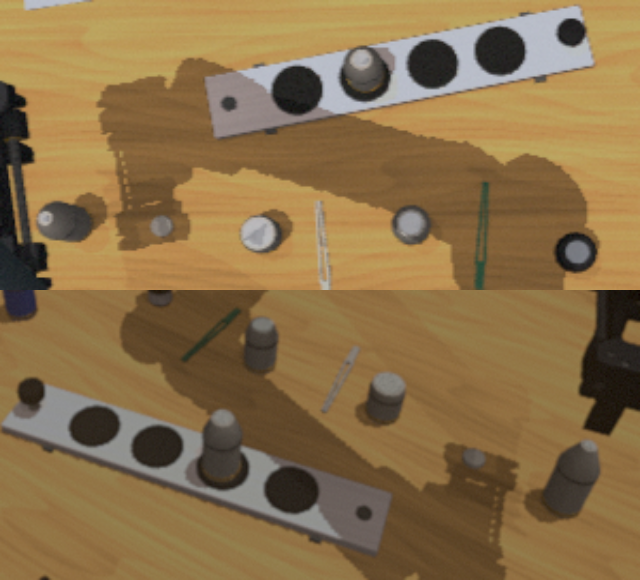

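c stands upright, 2 mm from the centre of pad 3. Next I'll descend on d.

>>> move_arm --steps '[{"dx":-0.007,"dy":0.015,"dz":-0.01,"ax":0,"ay":0,"az":0,"hand":0.08},{"dx":-0.007,"dy":0.015,"dz":-0.03,"ax":0,"ay":0,"az":0,"hand":0.08},{"dx":-0.007,"dy":0.015,"dz":-0.05,"ax":0,"ay":0,"az":0,"hand":0.08},{"dx":-0.007,"dy":0.015,"dz":-0.06,"ax":0,"ay":0,"az":0,"hand":0.08},{"dx":-0.007,"dy":0.015,"dz":-0.06,"ax":0,"ay":0,"az":0,"hand":0.08},{"dx":-0.007,"dy":0.015,"dz":-0.06,"ax":0,"ay":0,"az":0,"hand":0.08}]'

```text
clock: 7.23
tcp_pos: [0.4659, 0.3508, 0.1187]
tcp_rot: [-3.141, 0.001, 1.761]
force: [-0.3, -0.0, 0.1]
gripper_width: 0.08
finger_force: 0.0
```

>>> move_arm --steps '[{"dx":-0.002,"dy":0.002,"dz":-0.03,"ax":0,"ay":0,"az":0,"hand":0.08},{"dx":-0.002,"dy":0.002,"dz":-0.055,"ax":0,"ay":0,"az":0,"hand":0.07},{"dx":-0.002,"dy":0.002,"dz":-0.065,"ax":0,"ay":0,"az":0,"hand":0.06},{"dx":-0.002,"dy":0.002,"dz":-0.065,"ax":0,"ay":0,"az":0,"hand":0.055},{"dx":-0.002,"dy":0.002,"dz":-0.065,"ax":0,"ay":0,"az":0,"hand":0.03},{"dx":-0.002,"dy":0.002,"dz":-0.065,"ax":0,"ay":0,"az":0,"hand":0.03},{"dx":-0.002,"dy":0.002,"dz":-0.065,"ax":0,"ay":0,"az":0,"hand":0.03},{"dx":-0.002,"dy":0.002,"dz":-0.065,"ax":0,"ay":0,"az":0,"hand":0.03}]'

```text
clock: 7.9
tcp_pos: [0.4637, 0.3547, 0.0553]
tcp_rot: [3.14, -0.001, 1.763]
force: [-1.4, -1.0, 5.7]
gripper_width: 0.0392
finger_force: 30.0
```

>>> move_arm --steps '[{"dx":0,"dy":0,"dz":0,"ax":0,"ay":0,"az":0,"hand":0.03},{"dx":0,"dy":0,"dz":0,"ax":0,"ay":0,"az":0,"hand":0.03}]'

```text
clock: 8.07
tcp_pos: [0.4637, 0.3546, 0.0553]
tcp_rot: [3.14, -0.001, 1.763]
force: [-2.0, -1.0, 7.4]
gripper_width: 0.0389
finger_force: 30.0
```

>>> move_arm --steps '[{"dx":0,"dy":0,"dz":0.02,"ax":0,"ay":0,"az":0,"hand":0.03},{"dx":0,"dy":0,"dz":0.06,"ax":0,"ay":0,"az":0,"hand":0.03},{"dx":0,"dy":0,"dz":0.1,"ax":0,"ay":0,"az":0,"hand":0.03},{"dx":0.015,"dy":-0.025,"dz":0.12,"ax":0,"ay":0,"az":0,"hand":0.03},{"dx":0.035,"dy":-0.055,"dz":0.12,"ax":0,"ay":0,"az":0,"hand":0.03},{"dx":0.055,"dy":-0.09,"dz":0.12,"ax":0,"ay":0,"az":0,"hand":0.03},{"dx":0.075,"dy":-0.12,"dz":0.12,"ax":0,"ay":0,"az":0,"hand":0.03},{"dx":0.095,"dy":-0.15,"dz":0.12,"ax":0,"ay":0,"az":0,"hand":0.03}]'

```text
clock: 8.73
tcp_pos: [0.5589, 0.2018, 0.1743]
tcp_rot: [3.141, 0.001, 1.763]
force: [1.5, 0.6, -2.5]
gripper_width: 0.0391
finger_force: 30.0
```

>>> move_arm --steps '[{"dx":0.02,"dy":-0.03,"dz":0,"ax":0,"ay":0,"az":0,"hand":0.03},{"dx":0.035,"dy":-0.06,"dz":0,"ax":0,"ay":0,"az":0,"hand":0.03},{"dx":0.045,"dy":-0.08,"dz":0,"ax":0,"ay":0,"az":0,"hand":0.03},{"dx":0.052,"dy":-0.09,"dz":0,"ax":0,"ay":0,"az":0,"hand":0.03},{"dx":0.052,"dy":-0.09,"dz":0,"ax":0,"ay":0,"az":0,"hand":0.03},{"dx":0.052,"dy":-0.09,"dz":0,"ax":0,"ay":0,"az":0,"hand":0.03}]'

```text
clock: 9.23
tcp_pos: [0.6097, 0.1152, 0.1739]
tcp_rot: [-3.141, -0.001, 1.763]
force: [-0.8, 1.6, -2.2]
gripper_width: 0.0393
finger_force: 30.0
```

>>> move_arm --steps '[{"dx":0.001,"dy":0,"dz":-0.035,"ax":0,"ay":0,"az":0,"hand":0.03},{"dx":0.001,"dy":0,"dz":-0.07,"ax":0,"ay":0,"az":0,"hand":0.03},{"dx":0.001,"dy":0,"dz":-0.09,"ax":0,"ay":0,"az":0,"hand":0.03},{"dx":0.001,"dy":0,"dz":-0.098,"ax":0,"ay":0,"az":0,"hand":0.03},{"dx":0.001,"dy":0,"dz":-0.1,"ax":0,"ay":0,"az":0,"hand":0.03},{"dx":0.001,"dy":0,"dz":-0.102,"ax":0,"ay":0,"az":0,"hand":0.03},{"dx":0.001,"dy":0,"dz":-0.103,"ax":0,"ay":0,"az":0,"hand":0.03},{"dx":0.001,"dy":0,"dz":-0.103,"ax":0,"ay":0,"az":0,"hand":0.03}]'

```text
clock: 9.9
tcp_pos: [0.612, 0.1148, 0.0722]
tcp_rot: [3.139, -0.0, 1.763]
force: [0.4, 0.2, -2.0]
gripper_width: 0.0389
finger_force: 30.0
```

>>> move_arm --steps '[{"dx":0,"dy":0.001,"dz":-0.001,"ax":0,"ay":0,"az":0,"hand":0.03},{"dx":0,"dy":0.001,"dz":-0.002,"ax":0,"ay":0,"az":0,"hand":0.03},{"dx":0,"dy":0.001,"dz":-0.002,"ax":0,"ay":0,"az":0,"hand":0.03}]'

```text
clock: 10.15
tcp_pos: [0.6119, 0.1154, 0.0703]
tcp_rot: [3.14, 0.0, 1.763]
force: [-1.9, 0.5, 5.3]
gripper_width: 0.0394
finger_force: 30.0
```

Contact made. I'll release, rise and go on to a at (.4495,.148).

>>> move_arm --steps '[{"dx":0,"dy":0,"dz":0,"ax":0,"ay":0,"az":0,"hand":0.045},{"dx":0,"dy":0,"dz":0,"ax":0,"ay":0,"az":0,"hand":0.065},{"dx":0,"dy":0,"dz":0,"ax":0,"ay":0,"az":0,"hand":0.075},{"dx":0,"dy":0,"dz":0,"ax":0,"ay":0,"az":0,"hand":0.075},{"dx":0,"dy":0,"dz":0.03,"ax":0,"ay":0,"az":0,"hand":0.075},{"dx":0,"dy":0,"dz":0.07,"ax":0,"ay":0,"az":0,"hand":0.075},{"dx":0,"dy":0,"dz":0.11,"ax":0,"ay":0,"az":0,"hand":0.075},{"dx":0,"dy":0,"dz":0.13,"ax":0,"ay":0,"az":0,"hand":0.075}]'

```text
clock: 10.82
tcp_pos: [0.6129, 0.1159, 0.2035]
tcp_rot: [3.136, -0.0, 1.763]
force: [0.9, 0.8, -0.1]
gripper_width: 0.0751
finger_force: 0.0
```

>>> move_arm --steps '[{"dx":-0.035,"dy":0.008,"dz":-0.01,"ax":0,"ay":0,"az":0,"hand":0.08},{"dx":-0.07,"dy":0.015,"dz":-0.02,"ax":0,"ay":0,"az":0,"hand":0.08},{"dx":-0.105,"dy":0.022,"dz":-0.04,"ax":0,"ay":0,"az":0,"hand":0.08},{"dx":-0.14,"dy":0.03,"dz":-0.06,"ax":0,"ay":0,"az":0,"hand":0.08},{"dx":-0.162,"dy":0.033,"dz":-0.08,"ax":0,"ay":0,"az":0,"hand":0.08},{"dx":-0.162,"dy":0.033,"dz":-0.1,"ax":0,"ay":0,"az":0,"hand":0.08},{"dx":-0.162,"dy":0.033,"dz":-0.1,"ax":0,"ay":0,"az":0,"hand":0.08},{"dx":-0.162,"dy":0.033,"dz":-0.1,"ax":0,"ay":0,"az":0,"hand":0.08}]'

```text
clock: 11.48
tcp_pos: [0.4492, 0.1481, 0.0987]
tcp_rot: [-3.141, 0.0, 1.763]
force: [1.0, 0.4, -0.0]
gripper_width: 0.0802
finger_force: 0.0
```

```bash
python3 chk.py a1 .6257,.041,.087,110 .6115,.114,.101,110 .4497,.1482,.044,110
```

```text
T .6257,.041,.087,110 [294 209  10  10  80] [0.6271 0.0401 0.087 ]
S .6257,.041,.087,110 [312 266  14  10 103] [0.627  0.0398 0.087 ]
T .6115,.114,.101,110 [260 216   7   6  36] [0.6133 0.1146 0.101 ]
S .6115,.114,.101,110 [358 274   9   7  48] [0.6125 0.1141 0.101 ]
[0.4507 0.1484 0.0998] [ 3.139 -0.     1.762]
```

View pics/a1.png

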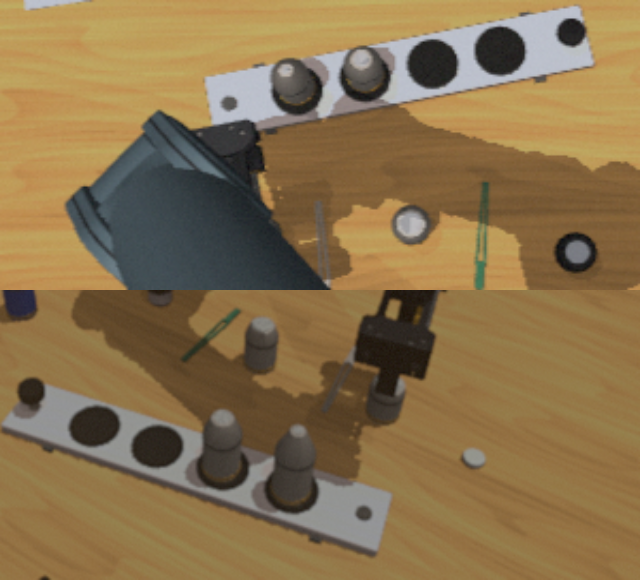

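d is upright and within 2 mm of its pad centre, and the gripper is centred over a. I'll descend and grip.

>>> move_arm --steps '[{"dx":0,"dy":0,"dz":-0.03,"ax":0,"ay":0,"az":0,"hand":0.08},{"dx":0,"dy":0,"dz":-0.055,"ax":0,"ay":0,"az":0,"hand":0.07},{"dx":0,"dy":0,"dz":-0.068,"ax":0,"ay":0,"az":0,"hand":0.06},{"dx":0,"dy":0,"dz":-0.068,"ax":0,"ay":0,"az":0,"hand":0.055},{"dx":0,"dy":0,"dz":-0.068,"ax":0,"ay":0,"az":0,"hand":0.03},{"dx":0,"dy":0,"dz":-0.068,"ax":0,"ay":0,"az":0,"hand":0.03},{"dx":0,"dy":0,"dz":-0.068,"ax":0,"ay":0,"az":0,"hand":0.03},{"dx":0,"dy":0,"dz":-0.068,"ax":0,"ay":0,"az":0,"hand":0.03}]'

```text
clock: 12.25
tcp_pos: [0.4502, 0.1483, 0.0321]
tcp_rot: [3.139, -0.0, 1.762]
force: [-0.3, -0.3, 6.9]
gripper_width: 0.0391
finger_force: 30.0
```

>>> move_arm --steps '[{"dx":0,"dy":0,"dz":0,"ax":0,"ay":0,"az":0,"hand":0.03},{"dx":0,"dy":0,"dz":0,"ax":0,"ay":0,"az":0,"hand":0.03}]'

```text
clock: 12.42
tcp_pos: [0.4502, 0.1483, 0.032]
tcp_rot: [3.139, -0.0, 1.762]
force: [-1.1, -0.5, 7.2]
gripper_width: 0.0388
finger_force: 30.0
```

>>> move_arm --steps '[{"dx":0,"dy":0,"dz":0.02,"ax":0,"ay":0,"az":0,"hand":0.03},{"dx":0,"dy":0,"dz":0.06,"ax":0,"ay":0,"az":0,"hand":0.03},{"dx":0,"dy":0,"dz":0.1,"ax":0,"ay":0,"az":0,"hand":0.03},{"dx":0.01,"dy":-0.03,"dz":0.12,"ax":0,"ay":0,"az":0,"hand":0.03},{"dx":0.03,"dy":-0.06,"dz":0.13,"ax":0,"ay":0,"az":0,"hand":0.03},{"dx":0.05,"dy":-0.095,"dz":0.13,"ax":0,"ay":0,"az":0,"hand":0.03},{"dx":0.075,"dy":-0.125,"dz":0.13,"ax":0,"ay":0,"az":0,"hand":0.03},{"dx":0.1,"dy":-0.155,"dz":0.13,"ax":0,"ay":0,"az":0,"hand":0.03}]'

```text
clock: 13.08
tcp_pos: [0.5498, -0.0093, 0.1618]
tcp_rot: [3.141, 0.001, 1.762]
force: [1.3, 0.5, -1.5]
gripper_width: 0.0388
finger_force: 30.0
```

>>> move_arm --steps '[{"dx":0.03,"dy":-0.03,"dz":0,"ax":0,"ay":0,"az":0,"hand":0.03},{"dx":0.06,"dy":-0.06,"dz":0,"ax":0,"ay":0,"az":0,"hand":0.03},{"dx":0.085,"dy":-0.085,"dz":0,"ax":0,"ay":0,"az":0,"hand":0.03},{"dx":0.104,"dy":-0.099,"dz":0,"ax":0,"ay":0,"az":0,"hand":0.03},{"dx":0.104,"dy":-0.099,"dz":0,"ax":0,"ay":0,"az":0,"hand":0.03},{"dx":0.104,"dy":-0.099,"dz":0,"ax":0,"ay":0,"az":0,"hand":0.03}]'

```text
clock: 13.58
tcp_pos: [0.6532, -0.107, 0.1606]
tcp_rot: [-3.142, -0.0, 1.761]
force: [-0.6, 0.6, -1.8]
gripper_width: 0.0391
finger_force: 30.0
```

>>> move_arm --steps '[{"dx":0.0,"dy":0.001,"dz":-0.035,"ax":0,"ay":0,"az":0,"hand":0.03},{"dx":0.0,"dy":0.001,"dz":-0.07,"ax":0,"ay":0,"az":0,"hand":0.03},{"dx":0.0,"dy":0.001,"dz":-0.095,"ax":0,"ay":0,"az":0,"hand":0.03},{"dx":0.0,"dy":0.001,"dz":-0.105,"ax":0,"ay":0,"az":0,"hand":0.03},{"dx":0.0,"dy":0.001,"dz":-0.109,"ax":0,"ay":0,"az":0,"hand":0.03},{"dx":0.0,"dy":0.001,"dz":-0.112,"ax":0,"ay":0,"az":0,"hand":0.03},{"dx":0.0,"dy":0.001,"dz":-0.113,"ax":0,"ay":0,"az":0,"hand":0.03},{"dx":0.0,"dy":0.001,"dz":-0.113,"ax":0,"ay":0,"az":0,"hand":0.03}]'

```text
clock: 14.25
tcp_pos: [0.6541, -0.1048, 0.0494]
tcp_rot: [3.139, 0.001, 1.763]
force: [0.6, 0.2, -0.8]
gripper_width: 0.0395
finger_force: 30.0
```

>>> move_arm --steps '[{"dx":0,"dy":0,"dz":-0.001,"ax":0,"ay":0,"az":0,"hand":0.03},{"dx":0,"dy":0,"dz":-0.001,"ax":0,"ay":0,"az":0,"hand":0.03}]'

```text
clock: 14.42
tcp_pos: [0.6537, -0.105, 0.0478]
tcp_rot: [3.14, 0.001, 1.763]
force: [-1.4, 0.2, -1.5]
gripper_width: 0.0389
finger_force: 30.0
```

>>> move_arm --steps '[{"dx":0,"dy":-0.001,"dz":-0.001,"ax":0,"ay":0,"az":0,"hand":0.03},{"dx":0,"dy":-0.001,"dz":-0.0015,"ax":0,"ay":0,"az":0,"hand":0.03},{"dx":0,"dy":-0.001,"dz":-0.0015,"ax":0,"ay":0,"az":0,"hand":0.03}]'

```text
clock: 14.67
tcp_pos: [0.6538, -0.1054, 0.0471]
tcp_rot: [3.14, 0.0, 1.763]
force: [-3.4, 1.1, 10.9]
gripper_width: 0.0386
finger_force: 30.0
```

Contact made. I'll release and go on to b at (.458,-.009).

>>> move_arm --steps '[{"dx":0,"dy":0,"dz":0,"ax":0,"ay":0,"az":0,"hand":0.045},{"dx":0,"dy":0,"dz":0,"ax":0,"ay":0,"az":0,"hand":0.065},{"dx":0,"dy":0,"dz":0,"ax":0,"ay":0,"az":0,"hand":0.075},{"dx":0,"dy":0,"dz":0,"ax":0,"ay":0,"az":0,"hand":0.075},{"dx":0,"dy":0,"dz":0.03,"ax":0,"ay":0,"az":0,"hand":0.075},{"dx":0,"dy":0,"dz":0.07,"ax":0,"ay":0,"az":0,"hand":0.075},{"dx":0,"dy":0,"dz":0.11,"ax":0,"ay":0,"az":0,"hand":0.075},{"dx":0,"dy":0,"dz":0.13,"ax":0,"ay":0,"az":0,"hand":0.075}]'

```text
clock: 15.33
tcp_pos: [0.6551, -0.1058, 0.1801]
tcp_rot: [3.136, 0.001, 1.763]
force: [1.7, 0.1, 0.7]
gripper_width: 0.075
finger_force: 0.0
```

>>> move_arm --steps '[{"dx":-0.035,"dy":0.016,"dz":0,"ax":0,"ay":0,"az":0,"hand":0.08},{"dx":-0.07,"dy":0.032,"dz":0,"ax":0,"ay":0,"az":0,"hand":0.08},{"dx":-0.105,"dy":0.05,"dz":-0.01,"ax":0,"ay":0,"az":0,"hand":0.08},{"dx":-0.14,"dy":0.068,"dz":-0.03,"ax":0,"ay":0,"az":0,"hand":0.08},{"dx":-0.17,"dy":0.085,"dz":-0.05,"ax":0,"ay":0,"az":0,"hand":0.08},{"dx":-0.196,"dy":0.097,"dz":-0.07,"ax":0,"ay":0,"az":0,"hand":0.08},{"dx":-0.196,"dy":0.097,"dz":-0.07,"ax":0,"ay":0,"az":0,"hand":0.08},{"dx":-0.196,"dy":0.097,"dz":-0.07,"ax":0,"ay":0,"az":0,"hand":0.08}]'

```text
clock: 16.0
tcp_pos: [0.4553, -0.0084, 0.1047]
tcp_rot: [-3.139, -0.0, 1.765]
force: [0.9, -0.2, 1.0]
gripper_width: 0.0799
finger_force: 0.0
```

```bash
python3 chk.py b1 .654,-.106,.059,110 .6257,.041,.087,110 .6115,.114,.101,110 .458,-.009,.058,110
```

```text
T .6257,.041,.087,110 [294 209  10  10  78] [0.6271 0.0403 0.087 ]
S .6257,.041,.087,110 [312 266  14  10 102] [0.627  0.0398 0.087 ]
T .6115,.114,.101,110 [260 216   7   6  36] [0.6133 0.1146 0.101 ]
S .6115,.114,.101,110 [358 275   9   6  46] [0.6128 0.1141 0.101 ]
S .458,-.009,.058,110 [341 215   8  10  61] [ 0.4565 -0.0039  0.058 ]
[ 0.4587 -0.0092  0.1059] [3.14  0.    1.762]
```

View pics/b1.png

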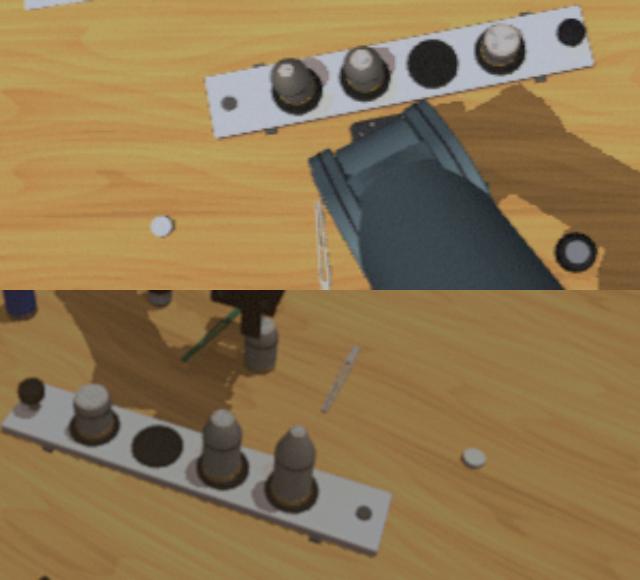

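a is upright on its pad by the knob, and the gripper is over b.

>>> move_arm --steps '[{"dx":0,"dy":0,"dz":-0.03,"ax":0,"ay":0,"az":0,"hand":0.08},{"dx":0,"dy":0,"dz":-0.055,"ax":0,"ay":0,"az":0,"hand":0.07},{"dx":0,"dy":0,"dz":-0.068,"ax":0,"ay":0,"az":0,"hand":0.06},{"dx":0,"dy":0,"dz":-0.068,"ax":0,"ay":0,"az":0,"hand":0.055},{"dx":0,"dy":0,"dz":-0.068,"ax":0,"ay":0,"az":0,"hand":0.03},{"dx":0,"dy":0,"dz":-0.068,"ax":0,"ay":0,"az":0,"hand":0.03},{"dx":0,"dy":0,"dz":-0.068,"ax":0,"ay":0,"az":0,"hand":0.03},{"dx":0,"dy":0,"dz":-0.068,"ax":0,"ay":0,"az":0,"hand":0.03}]'

```text
clock: 16.77
tcp_pos: [0.4583, -0.0092, 0.0384]
tcp_rot: [3.139, 0.001, 1.762]
force: [-0.4, -0.2, 4.0]
gripper_width: 0.0393
finger_force: 30.0
```

>>> move_arm --steps '[{"dx":0,"dy":0,"dz":0,"ax":0,"ay":0,"az":0,"hand":0.03},{"dx":0,"dy":0,"dz":0,"ax":0,"ay":0,"az":0,"hand":0.03}]'

```text
clock: 16.93
tcp_pos: [0.4583, -0.0091, 0.0384]
tcp_rot: [3.139, 0.001, 1.762]
force: [-0.4, -0.3, 7.1]
gripper_width: 0.0389
finger_force: 30.0
```

>>> move_arm --steps '[{"dx":0,"dy":0,"dz":0.02,"ax":0,"ay":0,"az":0,"hand":0.03},{"dx":0,"dy":0,"dz":0.06,"ax":0,"ay":0,"az":0,"hand":0.03},{"dx":0,"dy":0,"dz":0.1,"ax":0,"ay":0,"az":0,"hand":0.03},{"dx":0.02,"dy":-0.003,"dz":0.13,"ax":0,"ay":0,"az":0,"hand":0.03},{"dx":0.055,"dy":-0.008,"dz":0.13,"ax":0,"ay":0,"az":0,"hand":0.03},{"dx":0.09,"dy":-0.013,"dz":0.13,"ax":0,"ay":0,"az":0,"hand":0.03},{"dx":0.125,"dy":-0.018,"dz":0.13,"ax":0,"ay":0,"az":0,"hand":0.03},{"dx":0.155,"dy":-0.021,"dz":0.13,"ax":0,"ay":0,"az":0,"hand":0.03}]'

```text
clock: 17.6
tcp_pos: [0.614, -0.0312, 0.1678]
tcp_rot: [3.141, 0.001, 1.762]
force: [-0.0, -0.5, -1.1]
gripper_width: 0.0393
finger_force: 30.0
```

>>> move_arm --steps '[{"dx":0.02,"dy":-0.002,"dz":0,"ax":0,"ay":0,"az":0,"hand":0.03},{"dx":0.0265,"dy":-0.0025,"dz":0,"ax":0,"ay":0,"az":0,"hand":0.03},{"dx":0.0265,"dy":-0.0025,"dz":0,"ax":0,"ay":0,"az":0,"hand":0.03},{"dx":0.0265,"dy":-0.0025,"dz":-0.02,"ax":0,"ay":0,"az":0,"hand":0.03},{"dx":0.0265,"dy":-0.0025,"dz":-0.05,"ax":0,"ay":0,"az":0,"hand":0.03},{"dx":0.0265,"dy":-0.0025,"dz":-0.06,"ax":0,"ay":0,"az":0,"hand":0.03},{"dx":0.0265,"dy":-0.0025,"dz":-0.06,"ax":0,"ay":0,"az":0,"hand":0.03}]'

```text
clock: 18.18
tcp_pos: [0.635, -0.0325, 0.1046]
tcp_rot: [-3.135, -0.001, 1.763]
force: [-0.3, -0.1, -2.0]
gripper_width: 0.0391
finger_force: 30.0
```

>>> move_arm --steps '[{"dx":0,"dy":0,"dz":0,"ax":0,"ay":0,"az":0,"hand":0.03},{"dx":0,"dy":0,"dz":-0.025,"ax":0,"ay":0,"az":0,"hand":0.03},{"dx":0,"dy":0,"dz":-0.04,"ax":0,"ay":0,"az":0,"hand":0.03},{"dx":0,"dy":0,"dz":-0.047,"ax":0,"ay":0,"az":0,"hand":0.03},{"dx":0,"dy":0,"dz":-0.047,"ax":0,"ay":0,"az":0,"hand":0.03},{"dx":0,"dy":0,"dz":-0.047,"ax":0,"ay":0,"az":0,"hand":0.03},{"dx":0,"dy":0,"dz":-0.047,"ax":0,"ay":0,"az":0,"hand":0.03}]'

```text
clock: 18.77
tcp_pos: [0.6393, -0.0323, 0.0614]
tcp_rot: [3.14, 0.0, 1.763]
force: [0.3, -0.1, -2.1]
gripper_width: 0.039
finger_force: 30.0
```

>>> move_arm --steps '[{"dx":0,"dy":0,"dz":-0.004,"ax":0,"ay":0,"az":0,"hand":0.03},{"dx":0,"dy":0,"dz":-0.0065,"ax":0,"ay":0,"az":0,"hand":0.03},{"dx":0,"dy":0,"dz":-0.008,"ax":0,"ay":0,"az":0,"hand":0.03},{"dx":0,"dy":0,"dz":-0.008,"ax":0,"ay":0,"az":0,"hand":0.03}]'

```text
clock: 19.1
tcp_pos: [0.6389, -0.0325, 0.0534]
tcp_rot: [3.141, 0.001, 1.763]
force: [-2.7, -1.1, 6.9]
gripper_width: 0.039
finger_force: 30.0
```

Contact made. I'll release, back off to clear the view and check.

>>> move_arm --steps '[{"dx":0,"dy":0,"dz":0,"ax":0,"ay":0,"az":0,"hand":0.045},{"dx":0,"dy":0,"dz":0,"ax":0,"ay":0,"az":0,"hand":0.065},{"dx":0,"dy":0,"dz":0,"ax":0,"ay":0,"az":0,"hand":0.075},{"dx":0,"dy":0,"dz":0,"ax":0,"ay":0,"az":0,"hand":0.075},{"dx":0,"dy":0,"dz":0.03,"ax":0,"ay":0,"az":0,"hand":0.075},{"dx":0,"dy":0,"dz":0.07,"ax":0,"ay":0,"az":0,"hand":0.075},{"dx":0,"dy":0,"dz":0.11,"ax":0,"ay":0,"az":0,"hand":0.075},{"dx":0,"dy":0,"dz":0.15,"ax":0,"ay":0,"az":0,"hand":0.075}]'

```text
clock: 19.77
tcp_pos: [0.6382, -0.0323, 0.2037]
tcp_rot: [-3.141, -0.0, 1.763]
force: [1.2, -0.2, 0.2]
gripper_width: 0.0754
finger_force: 0.0
```

>>> move_arm --steps '[{"dx":-0.12,"dy":0.35,"dz":0.03,"ax":0,"ay":0,"az":0,"hand":0.075},{"dx":-0.12,"dy":0.35,"dz":0.03,"ax":0,"ay":0,"az":0,"hand":0.075},{"dx":-0.12,"dy":0.35,"dz":0.03,"ax":0,"ay":0,"az":0,"hand":0.075},{"dx":-0.12,"dy":0.35,"dz":0.03,"ax":0,"ay":0,"az":0,"hand":0.075},{"dx":-0.12,"dy":0.35,"dz":0.03,"ax":0,"ay":0,"az":0,"hand":0.075},{"dx":-0.12,"dy":0.35,"dz":0.03,"ax":0,"ay":0,"az":0,"hand":0.075},{"dx":-0.12,"dy":0.35,"dz":0.03,"ax":0,"ay":0,"az":0,"hand":0.075},{"dx":-0.12,"dy":0.35,"dz":0.03,"ax":0,"ay":0,"az":0,"hand":0.075}]'

```text
clock: 20.43
tcp_pos: [0.5299, 0.2836, 0.2295]
tcp_rot: [3.141, 0.0, 1.763]
force: [2.1, 0.5, 0.4]
gripper_width: 0.075
finger_force: 0.0
```

```bash
python3 chk.py e1 .654,-.106,.059,110 .640,-.033,.073,110 .6257,.041,.087,110 .6115,.114,.101,110
```

```text
S .640,-.033,.073,110 [272 258  17  13 160] [ 0.6393 -0.032   0.073 ]
T .6257,.041,.087,110 [294 209  10  10  80] [0.6271 0.0401 0.087 ]
S .6257,.041,.087,110 [312 266  14  10 103] [0.627  0.0399 0.087 ]
T .6115,.114,.101,110 [261 217   6   4  18] [0.6134 0.1141 0.101 ]
S .6115,.114,.101,110 [360 275   6   5  20] [0.6114 0.1136 0.101 ]
[0.5266 0.291  0.2307] [ 3.141 -0.006  1.775]
```

View pics/e1.png

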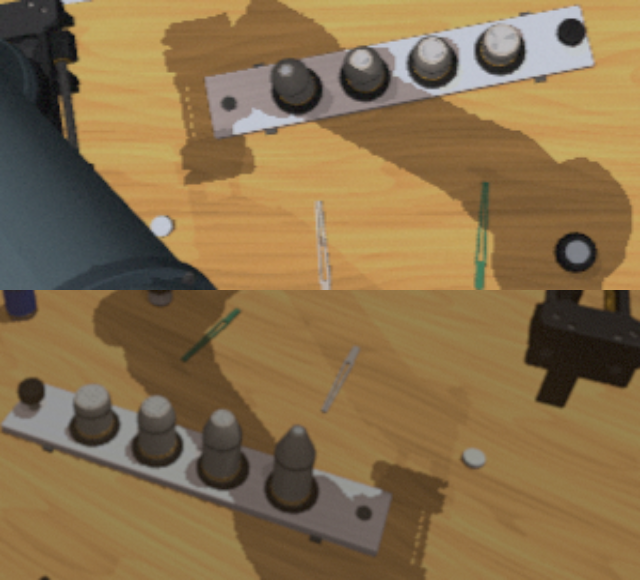

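All four stand upright on their pads in rising order from the knob: b, c and d measure within 2 mm of centre. I couldn't measure a because its nose blends into the rail, but it was released at the pad centre. The eyepiece hasn't moved, so I'm handing in.

```bash
python3 -c "
from workcell import ctrl
print(ctrl.close_job())"
```

```text
the job is handed in; nothing more can be done
None
```

The job is handed in at about 20 s on the robot's clock: all four objectives stand upright on the pads, rising in height from the knob, and the eyepiece was left where it stood. The last images put b, c and d within about 2 mm of their pad centres; a was judged by eye and the gripper's release position.

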